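# Draw the parts tray home to the sprung stop and return the turned foot

### The arm

A 6-joint arm with a two-finger parallel gripper is mounted at the origin on the work surface. World frame = base frame: x ahead of the robot, y to its left, z up, the work surface at z = 0. Lengths are in m, angles in degrees, forces in N, time in s.
With the tool pointing down it reaches from about 0.2 to 0.875 m from the base axis. Payload 3.4 kg.
Tool frame: the origin (TCP) lies midway between the tips of the shut fingers; the grasp point (between the pads) lies env.grasp_offset behind it (env.grasp_offset is the distance from the TCP to the grasp point, in m); z points along the fingers, y is the line along which they close (so a half turn about z gives the same grasp; the last joint's range is limited). The gripper opens to 94 mm and grips with 3 to 60 N. Pads are 16 mm wide; open, the fingers measure 119 mm over their backs; the gripper's body (75 mm by 177 mm) begins 78 mm behind the grasp point.
Start: joints at [-75.63, 15.808, 86.224, -0, 77.962, -6.933], TCP at [0.209, -0.536, 0.205] pointing down, gripper open.
Joint ranges: [-165.64, 165.64], [-43.16, 119.46], [12.63, 154.43], [-67.54, 247.53], [6.08, 155.33], [-154.97, 154.97]. Speed limits (degrees/s): [147.25, 147.25, 180, 180, 180, 180].

### API

Orientations are given as a 3x3 rotation matrix whose columns are the frame's x, y, z axes.
In Python, from bench import env, viewer gives the robot as it stands.
- The arm moves only by the shell command python3 -m handwheel 'ROWS' [FORCE]. ROWS is JSON, a list of rows, each a list of 3 entries, a list of its own where there are three numbers: the closure, from -1 (fully open) to 1 (shut), so that 0 is half open, then the shift along the tool's x, y, z in m, then the turn about the tool's z in degrees. In form: [[gripper, [tx, ty, tz], spin], ...]. A call has 1 to 8 rows; each row shifts and turns the commanded pose from where the row before left it, along the tool's axes as they then stand; what a row does not reach is not made up. A row lasts 1/8 s, in which the tool goes at most 62.5 mm and 10.7 degrees, less where a joint would pass 70% of its speed; a pose out of reach is approached as far as the arm can. A call with a gripper value outside its range is refused whole. The fingers move at their own pace and stop on an object; FORCE is the grip in N (left out, the last holds). Time passes only in rows, so rows that do not move let the fingers close. It gives the time, the measured TCP pose, the force, the opening and the grip force at its end, in the units of the state.
- env.read_state(): the state, without advancing time (a new reading comes with each control period).
- viewer.capture(name): name is "scene" or "side" or "wrist"; returns the picture (420x560x3 uint8, red, green, blue); there is no depth.
- viewer.camera_info(name): a dict with "fx", "fy", "cx", "cy" (pixels), "rvec" (rotation vector, rad) and "tvec" (3), from world to camera coordinates, as OpenCV has them; the wrist camera has in their place "hand_eye" (4x4, takes a point from camera to tool coordinates, whose origin is the TCP and whose axes are the flange's). Camera axes: x right, y down, z forward; pixel columns grow to the right and rows downward; lengths in m; the calibration is good to about 2 mm. A picture is of the moment at which its call begins: read the wrist's pose just before it. camera_info takes no time and is no camera call.
- env.job_done(): hands the job in; it is judged then, once.
The state is a dict: "time_s": time; "joint_positions": joint angles; "qd": joint speeds; "effort": joint torques, N m; "tcp_pos": TCP position; "ee_rot": TCP orientation; "wrist_force": force on the tool from outside, world axes, zero at the start; "ft_torque": the same for the moment, N m; "grip_width": finger opening in m; "grasp_force": force on a finger pad.
Only numpy, scipy, OpenCV 4.12 (cv2) and the standard library are available. Lean on these libraries where they do the work, as an engineer would, in place of code of your own. Each camera call takes 0.05 s, during which the arm holds its last target. There are 200 camera calls.

### The job

Draw the wooden parts tray towards you along the bench by its far lip until its front sits square against the sprung green stop bar; lean it into the bar with about 9 newtons on the bar (not counting what it takes to slide the tray) for a second, and never with more than 18. Let go so that the tray stays resting against the bar, then stand the loose turned wooden foot upright in the tray's long empty bay. Do not lift or tip the tray, keep the two carved pieces in it, and leave everything else on the bench alone.

Things in the scene. Friction and masses are not known exactly. Their poses are not given: they have to be found in the camera images.
- tray: Open wooden tray, 150 (x) by 200 (y) by 50 mm high, walls and floor 7 mm thick, about 0.6 kg, loose on the bench; it takes some 2 to 5 N to slide. Origin: centre of its underside; x points from its front (towards robot and stop) to its far side. Outer faces at x = -75 and +75 mm. A cross wall 34 mm high at x = -6 mm parts two small front bays from the long bay behind.
- tray_lip (a point): Middle of the outer edge of the tray's pale far lip, 45 mm above the bench, at tray x = +87 mm. The lip, 12 mm deep and 10 mm high, runs the full width along the top outside of the far wall; below it the wall is 12 mm nearer the robot.
- tray_bay (a point): Centre of the floor of the tray's long empty bay; the bay is 70 mm (tray x) by 186 mm (tray y), its floor 7 mm above the bench.
- bench_stop: Bench stop fixed to the bench on the robot's side of the tray: a brown block with two clamps holding a green bar, 280 mm long (y), 34 mm high, with a grey felt face, on two steel rods. x points from the stop to the tray, square to the face. Origin: on the bench below the middle of the felt face when the bar is set fully out. The tray's middle starts, and must end, within 45 mm of the bar's middle in y.
- stop_face (a point): Middle of the felt face, 19 mm up, if the bar were set fully out; fixed to the block, it does not follow the bar. The bar is really clamped 0 to 25 mm back from here (towards the stop's -x): this is not measured, find it by feel. From there the bar yields towards -x on a spring: no preload, 2 N per mm, 14 mm of travel.
- foot_mid (a point): Loose turned dark-wood foot standing upright on the bench to one side of the tray, 40 mm diameter between 6 and 42 mm up, 50 mm high, about 60 g. The point is its centre, 25 mm up; its z is the foot's axis.
- merlon_a: Carved gilt piece, 26 x 36 x 42 mm, loose in the tray's front left bay, its top 49 mm above the bench (origin: centre of its underside).
- merlon_b: The same in the front right bay.
- wax_jar_mid (a point): Amber wax jar, 52 mm diameter, 60 mm high, standing on the bench to the other side of the tray; the point is its centre. Leave alone.
- mallet: Hammer lying on the bench, far left. Leave alone.
- gouge: Straight gouge with a pale wooden handle lying on the bench at the right. Leave alone.
Not all that is in view belongs to the job. What is meant by the part that bears foot_mid is not purple, and is the smaller of those in its own colour.

How it is judged (in metres and radians):
On the way, in this order (a step that is already met when the one before it is completed fails the run):
1. the tray is pressed square against the stop bar with 5 to 18 N for 0.4 s, drawn by its far lip (angle between the x axis of tray and the x axis of bench_stop, either way round below 0.06 rad and y of tray in the frame of bench_stop between -0.045 and 0.045 m and contact force between tray and bench_stop between 5 and 18 N and contact force between the fingers and tray above 2 N and x of the grasp point in the frame of tray above 0.05 m), for 0.4 s.
2. the tray, let go, rests square against the bar (angle between the x axis of tray and the x axis of bench_stop, either way round below 0.06 rad and y of tray in the frame of bench_stop between -0.045 and 0.045 m and contact force between tray and bench_stop above 0.2 N and contact force between each of the arm, the fingers and tray below 0.1 N), for 0.2 s.
3. the foot stands in the long bay (z of foot_mid in the frame of tray_bay below 0.03 m and x of foot_mid in the frame of tray_bay between -0.04 and 0.04 m and y of foot_mid in the frame of tray_bay between -0.1 and 0.1 m and angle between foot_mid's own z axis and vertical below 0.15 rad), for 0.2 s.
At the end, for the whole second after the job is handed in: The tray is flat on the bench and at rest, square to the stop bar within 0.06 rad and within 45 mm of its middle, still resting on the bar (more than 0.2 N between them); the foot stands upright (within 0.15 rad) on the floor of the tray's long bay; both carved pieces are still in the front bays (all of step 3 and angle between the x axis of tray and the x axis of bench_stop, either way round below 0.06 rad and y of tray in the frame of bench_stop between -0.045 and 0.045 m and contact force between tray and bench_stop above 0.2 N and linear speed of tray below 0.01 m/s and height (world z) of tray below 0.004 m and x of merlon_a in the frame of tray between -0.075 and -0.01 m and y of merlon_a in the frame of tray between -0.1 and 0.1 m and z of each of merlon_a, merlon_b in the frame of tray below 0.03 m and x of merlon_b in the frame of tray between -0.075 and -0.01 m and y of merlon_b in the frame of tray between -0.1 and 0.1 m); the robot touches nothing.
It fails at once if the stop is pressed by the tray with more than 18 N (contact force between tray and bench_stop above 18 N).
It fails at once if the robot presses on the stop itself (contact force between any of the fingers, the arm and bench_stop above 2 N).
It fails at once if the tray is lifted or tipped (10 mm, 0.1 rad) (height (world z) of tray above 0.01 m or angle between tray's own z axis and vertical above 0.1 rad).
It fails at once if a bystander is moved by more than 20 mm (distance of any of wax_jar_mid, mallet, gouge from where it was at the start of the episode above 0.02 m).
It also fails if it takes over 72 s, if anything falls off the work surface, if the arm or the gripper's body presses on something with over 40 N, if the wrist force passes 120 N, or if a joint passes its speed limit or range.

## Working session

There is one attempt and no reset: what is moved stays moved. The work goes in short steps, Python scripts to look and compute and a shell command to move; the robot and the scene stay as the last step left them, time stands still between calls to the robot, and variables do not carry over. Pictures are saved under pics/ and viewed, at most 10 in all, crops included, and the job is handed in when it is done.

```bash
ls; mkdir -p pics; cat > h.py <<'E'
from bench import env, viewer
import numpy as np, cv2
def snap(name,fn):
    im=viewer.capture(name); cv2.imwrite('pics/'+fn,im[:,:,::-1]); return im
def ray(name,px,st=None):
    c=viewer.camera_info(name)
    d=np.array([(px[0]-c['cx'])/c['fx'],(px[1]-c['cy'])/c['fy'],1.])
    if 'rvec' in c:
        R=cv2.Rodrigues(np.array(c['rvec'],float))[0]; t=np.array(c['tvec'],float).ravel()
        return -R.T@t, R.T@d
    H=np.array(c['hand_eye']); R=np.array(st['ee_rot'])
    return np.array(st['tcp_pos'])+R@H[:3,3], R@H[:3,:3]@d
def atz(name,px,z,st=None):
    o,d=ray(name,px,st); return o+d*(z-o[2])/d[2]
E
python3 - <<'E'
from h import *
s=env.read_state()
for k,v in s.items(): print(k,np.round(v,4).tolist())
print(env.grasp_offset)
a=snap('scene','a.png'); b=snap('side','b.png')
print(viewer.camera_info('wrist')['hand_eye'])
for n in('scene','side'): print(ray(n,(280,210)))
E
```

```text
pics
time_s 0.0
joint_positions [-75.6317, 15.8468, 86.2943, 0.0007, 77.9626, -6.9327]
qd [0.0174, -0.0079, 0.038, -0.1056, -0.0813, 0.0441]
effort [0.001, -40.4583, -23.7236, 0.0702, 0.0347, -0.0001]
tcp_pos [0.2087, -0.5352, 0.2046]
ee_rot [[0.9317, 0.3633, -0.0004], [0.3633, -0.9317, 0.0018], [0.0002, -0.0018, -1.0]]
wrist_force [0.7705, 0.442, 0.1042]
ft_torque [0.0571, -0.0196, 0.0294]
grasp_force 0.0
grip_width 0.0941
0.0188
[[-1.38219270e-03 -9.63837383e-01 -2.66487500e-01  7.88628070e-02]
 [ 9.99998768e-01 -1.53064541e-03  3.49368232e-04  2.38438336e-03]
 [-7.44632032e-04 -2.66486689e-01  9.63838311e-01 -1.80170543e-01]
 [ 0.00000000e+00  0.00000000e+00  0.00000000e+00  1.00000000e+00]]
(array([ 1.02286504, -0.31432421,  1.00063311]), array([-0.44267914,  0.2606387 , -0.85817101]))
(array([0.38489536, 0.82073742, 0.52546295]), array([ 0.15590571, -0.86855308, -0.4706229 ]))
```

View pics/a.png

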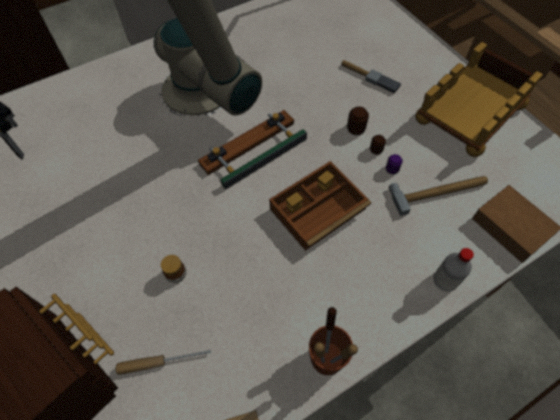

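View pics/b.png

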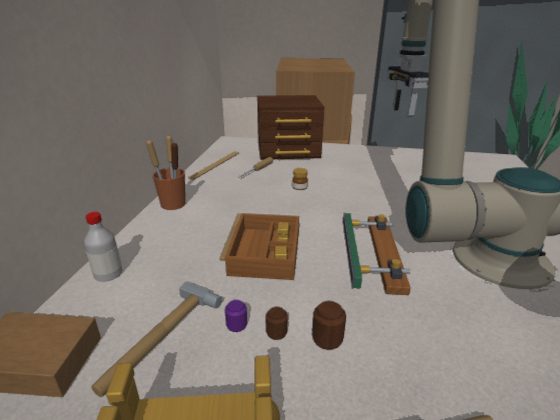

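The scene view shows the tray at about (320,203), with its pale lip running (369,203)-(307,244). The green bar runs (222,182)-(307,134) and the small dark foot is at (378,144). A larger dark foot sits at (358,120), a purple one at (395,163), and the mallet head at (400,198). Next I'll enlarge the scene for corners.

```bash
python3 - <<'E'
from h import *
a=cv2.imread('pics/a.png')[105:255,210:410]
a=cv2.convertScaleAbs(cv2.resize(a,None,fx=4,fy=4,interpolation=cv2.INTER_CUBIC),alpha=1.6,beta=10)
cv2.imwrite('pics/a2.png',a)
E
```

```text
(no output)
```

View pics/a2.png

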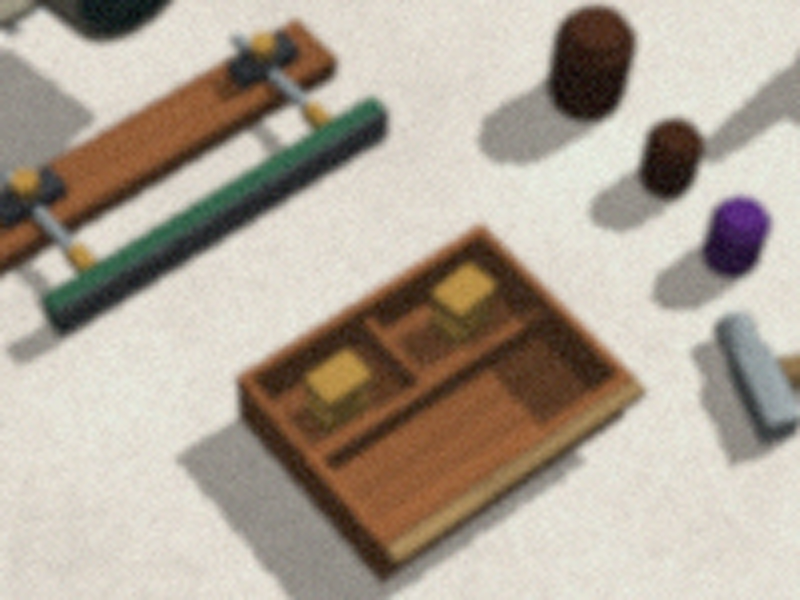

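The enlarged crop shows the tray's top corners at (240,380), (481,228), (643,388) and (388,560). The felt's top edge runs (62,313)-(387,108), and the small foot's top is at (674,135).

```bash
python3 - <<'E'
from h import *
P=lambda u,v,z: atz('scene',(u/4+210-.375,v/4+105-.375),z)
for n,u,v,z in [('frontR',240,380,.05),('frontL',481,228,.05),('lipL',643,386,.05),('lipR',386,558,.05),('feltR',62,313,.034),('feltL',387,108,.034),('foot',674,135,.05),('footbot',668,180,.006),('bigf',592,30,.06),('mallet',735,320,.02),('mallet2',785,430,.02),('purple',740,215,.05)]:
    print(n,P(u,v,z).round(4))
a=P(240,380,.05);b=P(481,228,.05);c=P(643,386,.05);d=P(386,558,.05)
ang=lambda v:np.degrees(np.arctan2(v[1],v[0]))
print(ang(b-a)-90,ang(c-d)-90,ang(c-b),ang(d-a),(c+d)/2, np.linalg.norm(b-a),np.linalg.norm(c-b))
e=P(62,313,.034);f=P(387,108,.034); print(ang(f-e)-90,(e+f)/2)
for n,p,z in [('foot',(277,314),.05),('jar',(300,172),.06)]: print(n,atz('side',p,z).round(4))
E
```

```text
frontR [ 0.493  -0.0318  0.05  ]
frontL [0.4757 0.1634 0.05  ]
lipL [0.6299 0.1791 0.05  ]
lipR [ 0.645  -0.0225  0.05  ]
feltR [ 0.3789 -0.0986  0.034 ]
feltL [0.3461 0.1753 0.034 ]
foot [0.4805 0.3196 0.05  ]
footbot [0.4853 0.3204 0.006 ]
bigf [0.3809 0.3225 0.06  ]
mallet [0.6087 0.2772 0.02  ]
mallet2 [0.6914 0.251  0.02  ]
purple [0.5575 0.3147 0.05  ]
5.094649763770008 4.304546201148753 5.814346064903523 3.4999051961235352 [0.63744428 0.07829965 0.05      ] 0.19590504053974545 0.15500540956363076
6.8286928297504375 [0.36246841 0.03831755 0.034     ]
foot [0.478  0.3266 0.05  ]
jar [ 0.5225 -0.304   0.06  ]
```

The tray's yaw is about 4.7°, the stop's about 6.8°, and the gap between them about 116 mm. My plan is to hook the open fingers behind the lip at two points and square to the stop, then pull. First I spin and travel over at height.

```bash
python3 -m handwheel '[[-1,[0,0,0],7.2],[-1,[0,0,0],7.2],[-1,[0.033,-0.035,0],0],[-1,[0.033,-0.035,0],0],[-1,[0.033,-0.035,0],0],[-1,[0.033,-0.035,0],0],[-1,[0.033,-0.035,0],0],[-1,[0.033,-0.035,0],0]]'; python3 -m handwheel '[[-1,[0.033,-0.035,0],0],[-1,[0.033,-0.035,0],0],[-1,[0.033,-0.035,0],0],[-1,[0.033,-0.035,0],0],[-1,[0.033,-0.035,0],0],[-1,[0.033,-0.035,0],0],[-1,[0.033,-0.035,0],0],[-1,[0.033,-0.035,0],0]]'; python3 -m handwheel '[[-1,[0.033,-0.035,0],0],[-1,[0.033,-0.035,0],0],[-1,[0,0,0],0],[-1,[0,0,0],0]]'
python3 - <<'E'
from h import *
s=env.read_state(); R=np.array(s['ee_rot']); print(s['tcp_pos'],R.round(4),s['wrist_force'],s['time_s'])
snap('wrist','w1.png')
E
```

```text
time_s: 1.1
tcp_pos: [0.3808, -0.302, 0.2052]
ee_rot: [[0.993, 0.12, -0.0], [0.12, -0.993, 0.0], [-0.0, -0.0, -1.0]]
wrist_force: [0.8, -0.1, 0.2]
grip_width: 0.0941
grasp_force: 0.0
time_s: 2.1
tcp_pos: [0.6092, 0.0076, 0.205]
ee_rot: [[0.993, 0.12, -0.001], [0.12, -0.993, -0.0], [-0.001, 0.0, -1.0]]
wrist_force: [0.6, -0.4, 0.2]
grip_width: 0.0939
grasp_force: 0.0
time_s: 2.6
tcp_pos: [0.665, 0.0833, 0.2047]
ee_rot: [[0.993, 0.121, -0.002], [0.121, -0.993, -0.001], [-0.002, 0.001, -1.0]]
wrist_force: [-0.7, -0.3, 0.1]
grip_width: 0.0941
grasp_force: 0.0
[0.66504232 0.08329377 0.2046808 ] [[ 9.927e-01  1.205e-01 -1.900e-03]
 [ 1.205e-01 -9.927e-01 -9.000e-04]
 [-2.000e-03  7.000e-04 -1.000e+00]] [-0.74742497 -0.31619085  0.05894338] 2.6
```

View pics/w1.png

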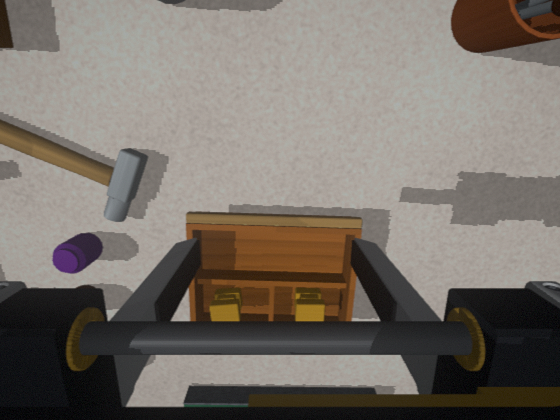

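The wrist view shows the tray's lip with outer top corners at (187,213) and (361,219), and the mallet well clear to the left.

```bash
python3 - <<'E'
from h import *
s=env.read_state()
a=atz('wrist',(187,213.),.05,s);b=atz('wrist',(361,219),.05,s)
print(a,b,np.linalg.norm(a-b),np.degrees(np.arctan2((a-b)[1],(a-b)[0]))-90,(a+b)/2)
R=np.array(s['ee_rot']);print(R.T@((a+b)/2-s['tcp_pos']),R.T@(a-s['tcp_pos']),R.T@(b-s['tcp_pos']))
E
```

```text
[0.63500162 0.1768143  0.05      ] [ 0.65111003 -0.01884138  0.05      ] 0.19631766563259698 4.70657007171279 [0.64305583 0.07898646 0.05      ]
[-0.02194362  0.00110028  0.15508691] [-0.01822779 -0.09698818  0.15502251] [-0.02565945  0.09918873  0.15515131]
```

```bash
python3 -m handwheel '[[-1,[0.004,0,0.03],0],[-1,[0,0,0.03],0],[-1,[0,0,0.03],0],[-1,[0,0,0.03],0],[-1,[0,0,0.03],0],[-1,[0,0,0.03],0],[-1,[0,0,0],0],[-1,[0,0,0],0]]'; python3 -m handwheel '[[-1,[-0.003,0,0],0],[-1,[-0.003,0,0],0],[-1,[-0.003,0,0],0],[-1,[0,0,0],0]]'; python3 -m handwheel '[[-1,[-0.003,0,0],0],[-1,[-0.003,0,0],0],[-1,[-0.003,0,0],0],[-1,[0,0,0],0]]'; python3 -m handwheel '[[-1,[-0.004,0,0],0],[-1,[-0.004,0,0],0],[-1,[-0.004,0,0],0],[-1,[-0.004,0,0],0]]'
```

```text
time_s: 3.65
tcp_pos: [0.6703, 0.0833, 0.0268]
ee_rot: [[0.993, 0.119, 0.002], [0.119, -0.993, -0.0], [0.002, 0.0, -1.0]]
wrist_force: [-0.3, 0.2, 0.5]
grip_width: 0.0942
grasp_force: 0.0
time_s: 4.15
tcp_pos: [0.6605, 0.0831, 0.0257]
ee_rot: [[0.993, 0.12, 0.0], [0.12, -0.993, -0.0], [0.0, 0.0, -1.0]]
wrist_force: [1.0, 0.1, -0.2]
grip_width: 0.0941
grasp_force: 0.0
time_s: 4.65
tcp_pos: [0.6524, 0.0821, 0.0255]
ee_rot: [[0.993, 0.12, 0.001], [0.12, -0.993, 0.0], [0.001, -0.0, -1.0]]
wrist_force: [2.0, 0.6, -1.8]
grip_width: 0.0939
grasp_force: 0.9
time_s: 5.15
tcp_pos: [0.6362, 0.0798, 0.0256]
ee_rot: [[0.993, 0.121, 0.001], [0.121, -0.993, -0.001], [0.001, 0.001, -1.0]]
wrist_force: [4.1, 0.9, -1.7]
grip_width: 0.0939
grasp_force: 1.9
```

```bash
python3 -m handwheel '[[-1,[-0.007,0,0],0],[-1,[-0.007,0,0],0],[-1,[-0.007,0,0],0],[-1,[-0.007,0,0],0],[-1,[-0.007,0,0],0],[-1,[-0.007,0,0],0],[-1,[-0.007,0,0],0],[-1,[-0.007,0,0],0]]';  python3 -m handwheel '[[-1,[-0.005,0,0],0],[-1,[-0.003,0,0],0],[-1,[-0.003,0,0],0],[-1,[-0.003,0,0],0],[-1,[-0.003,0,0],0],[-1,[-0.003,0,0],0]]'
python3 - <<'E'
from h import *
s=env.read_state(); print(s['ft_torque'],s['wrist_force'])
snap('scene','c.png')
a=cv2.imread('pics/c.png')[105:255,210:410]
a=cv2.convertScaleAbs(cv2.resize(a,None,fx=4,fy=4,interpolation=cv2.INTER_CUBIC),alpha=1.6,beta=10)
cv2.imwrite('pics/c2.png',a)
E
```

```text
time_s: 6.15
tcp_pos: [0.5802, 0.0733, 0.0256]
ee_rot: [[0.993, 0.12, 0.001], [0.12, -0.993, -0.0], [0.001, 0.0, -1.0]]
wrist_force: [4.7, 0.3, 0.1]
grip_width: 0.0939
grasp_force: 2.3
time_s: 6.9
tcp_pos: [0.5609, 0.0709, 0.0256]
ee_rot: [[0.993, 0.12, 0.001], [0.12, -0.993, 0.0], [0.001, 0.0, -1.0]]
wrist_force: [4.8, 0.1, 0.3]
grip_width: 0.094
grasp_force: 2.5
[ 0.05666568 -0.90396456  0.01518366] [4.84078074 0.11418617 0.30083596]
```

View pics/c2.png

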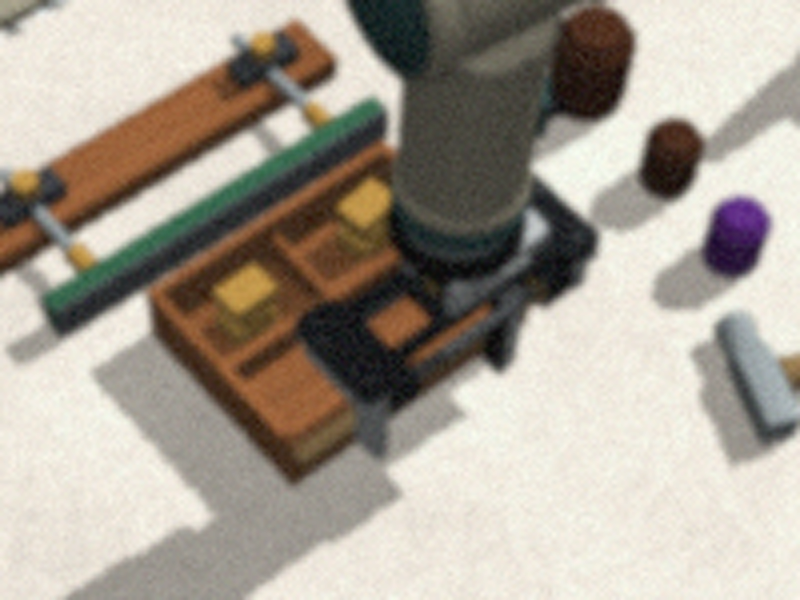

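The tray is following squarely, sliding at about 4.7 N, with about 30 mm left to the bar.

```bash
python3 -m handwheel '[[-1,[-0.003,0,0],0],[-1,[-0.003,0,0],0],[-1,[-0.003,0,0],0],[-1,[-0.003,0,0],0],[-1,[-0.002,0,0],0],[-1,[-0.002,0,0],0]]';  python3 -m handwheel '[[-1,[-0.0015,0,0],0],[-1,[-0.0015,0,0],0],[-1,[-0.001,0,0],0]]'
```

```text
time_s: 7.7
tcp_pos: [0.5451, 0.069, 0.0256]
ee_rot: [[0.993, 0.12, 0.001], [0.12, -0.993, 0.0], [0.001, 0.0, -1.0]]
wrist_force: [5.4, 1.3, 0.6]
grip_width: 0.0941
grasp_force: 2.6
time_s: 8.07
tcp_pos: [0.5411, 0.0685, 0.0256]
ee_rot: [[0.993, 0.12, 0.001], [0.12, -0.993, 0.0], [0.001, 0.0, -1.0]]
wrist_force: [5.5, 0.1, 0.8]
grip_width: 0.0941
grasp_force: 2.5
```

```bash
python3 - <<'E'
from h import *
s=env.read_state(); print(s['ft_torque'],s['wrist_force'],s['tcp_pos'])
E
```

```text
[ 0.13118198 -0.95106418  0.02051738] [5.47826988 0.06995534 0.77217717] [0.54111839 0.06853136 0.02562045]
```

```bash
python3 -m handwheel '[[-1,[-0.001,0,0],0],[-1,[-0.001,0,0],0],[-1,[-0.001,0,0],0]]'|grep -E 'force|tcp';  python3 -m handwheel '[[-1,[-0.001,0,0],0],[-1,[-0.001,0,0],0]]'|grep -E 'force|tcp'
```

```text
tcp_pos: [0.5382, 0.0682, 0.0256]
wrist_force: [5.2, 0.5, -0.0]
grasp_force: 2.6
tcp_pos: [0.5362, 0.0679, 0.0256]
wrist_force: [5.3, 0.5, 0.7]
grasp_force: 2.6
```

```bash
python3 -m handwheel '[[-1,[-0.001,0,0],0],[-1,[-0.001,0,0],0],[-1,[-0.001,0,0],0]]'|grep -E 'force|tcp';  python3 -m handwheel '[[-1,[-0.001,0,0],0],[-1,[-0.001,0,0],0]]'|grep -E 'force|tcp'
```

```text
tcp_pos: [0.5332, 0.0676, 0.0256]
wrist_force: [5.0, 0.8, 0.4]
grasp_force: 2.6
tcp_pos: [0.5319, 0.0673, 0.0256]
wrist_force: [6.6, -0.6, -0.7]
grasp_force: 3.2
```

```bash
python3 -m handwheel '[[-1,[-0.001,0,0],0]]'|grep -E 'force|tcp';  python3 -m handwheel '[[-1,[-0.001,0,0],0]]'|grep -E 'force|tcp'; python3 -m handwheel '[[-1,[0,0,0],0]]'|grep -E 'force|tcp'
```

```text
tcp_pos: [0.5313, 0.0671, 0.0256]
wrist_force: [6.8, 1.1, -1.0]
grasp_force: 3.5
tcp_pos: [0.5308, 0.067, 0.0257]
wrist_force: [7.3, 0.4, -2.1]
grasp_force: 3.9
tcp_pos: [0.5308, 0.067, 0.0257]
wrist_force: [7.3, -0.5, -1.2]
grasp_force: 3.7
```

```bash
python3 -m handwheel '[[-1,[-0.002,0,0],0],[-1,[0,0,0],0]]'|grep -E 'force|tcp';  python3 -m handwheel '[[-1,[-0.002,0,0],0],[-1,[0,0,0],0]]'|grep -E 'force|tcp'
```

```text
tcp_pos: [0.5298, 0.0668, 0.026]
wrist_force: [8.0, 0.7, -2.5]
grasp_force: 4.2
tcp_pos: [0.5291, 0.0666, 0.0263]
wrist_force: [9.7, 0.1, -1.0]
grasp_force: 4.9
```

```bash
python3 -m handwheel '[[-1,[-0.002,0,0.0005],0],[-1,[0,0,0],0]]'|grep -E 'force|tcp';  python3 -m handwheel '[[-1,[-0.002,0,0.0005],0],[-1,[0,0,0],0]]'|grep -E 'force|tcp'
```

```text
tcp_pos: [0.5284, 0.0663, 0.0262]
wrist_force: [12.5, 0.2, -1.5]
grasp_force: 5.6
tcp_pos: [0.5278, 0.0661, 0.0261]
wrist_force: [13.5, 0.1, -0.6]
grasp_force: 6.4
```

```bash
python3 -m handwheel '[[-1,[-0.002,0,0.0005],0],[-1,[0,0,0],0]]'|grep -E 'force|tcp|time'
```

```text
time_s: 10.95
tcp_pos: [0.5272, 0.0659, 0.026]
wrist_force: [13.9, 0.2, -1.4]
grasp_force: 7.1
```

The bar carries about 9 N: roughly 4.8 mm of spring travel, and 14 − 5 N at the wrist. I'll hold one second.

```bash
python3 -m handwheel '[[-1,[0,0,0],0],[-1,[0,0,0],0],[-1,[0,0,0],0],[-1,[0,0,0],0],[-1,[0,0,0],0],[-1,[0,0,0],0],[-1,[0,0,0],0],[-1,[0,0,0],0]]'|grep -E 'force|tcp|time'; python3 - <<'E'
from h import *
print(env.read_state()['ft_torque'])
snap('side','d.png')
a=cv2.imread('pics/d.png')[180:360,220:440]
cv2.imwrite('pics/d2.png',cv2.convertScaleAbs(cv2.resize(a,None,fx=3,fy=3,interpolation=cv2.INTER_CUBIC),alpha=1.5))
E
```

```text
time_s: 11.95
tcp_pos: [0.5272, 0.0659, 0.026]
wrist_force: [13.7, 0.5, -0.7]
grasp_force: 7.1
[ 0.01870577 -2.51111854 -0.72038824]
```

View pics/d2.png

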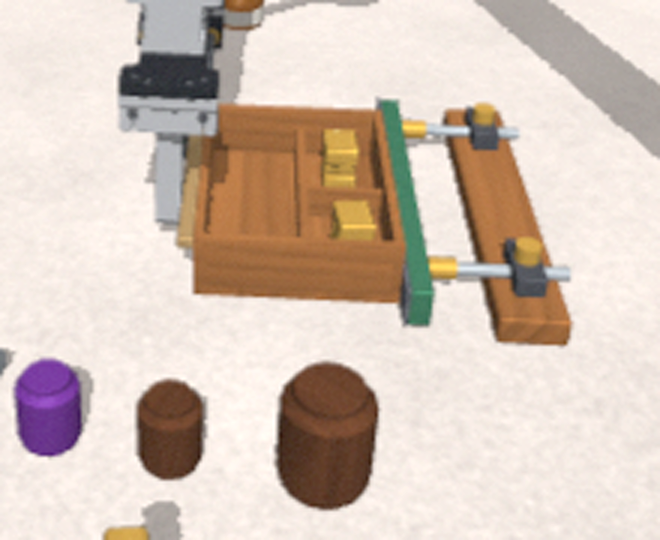

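The side view shows the tray flush against the green bar, both gilt pieces in place, and the fingers behind the lip. The small dark foot is free at crop (170,425). Now I'll release slowly.

```bash
python3 -m handwheel '[[-1,[0.001,0,0],0],[-1,[0.001,0,0],0],[-1,[0.001,0,0],0],[-1,[0.001,0,0],0],[-1,[0.001,0,0],0],[-1,[0.001,0,0],0],[-1,[0.001,0,0],0],[-1,[0.001,0,0],0]]'|grep -E 'force|tcp|time';python3 -m handwheel '[[-1,[0.001,0,0],0],[-1,[0.001,0,0],0],[-1,[0.002,0,0],0],[-1,[0.003,0,0],0],[-1,[0.005,0,0],0],[-1,[0.005,0,0],0],[-1,[0.005,0,0],0],[-1,[0,0,0],0]]'|grep -E 'force|tcp|time'
```

```text
time_s: 13.0
tcp_pos: [0.5275, 0.0666, 0.0245]
wrist_force: [5.1, -1.0, 3.9]
grasp_force: 2.2
time_s: 14.0
tcp_pos: [0.5491, 0.0695, 0.0239]
wrist_force: [-0.5, 0.2, -0.5]
grasp_force: 0.0
```

```bash
python3 -m handwheel '[[-1,[0,0,-0.045],0],[-1,[0,0,-0.045],0],[-1,[0,0,-0.045],0],[-1,[0,0,-0.04],0],[-1,[0,0,0],0]]'|grep -E 'force|tcp|time';python3 -m handwheel '[[-1,[-0.0105,-0.043,0],0],[-1,[-0.0105,-0.043,0],0],[-1,[-0.0105,-0.043,0],0],[-1,[-0.0105,-0.043,0],0],[-1,[-0.0105,-0.043,0],0],[-1,[-0.0105,-0.043,0],0],[-1,[0,0,0],0],[-1,[0,0,0],0]]'|grep -E 'force|tcp|time'
python3 - <<'E'
from h import *
s=env.read_state(); w=snap('wrist','e.png'); c=snap('scene','f.png')
a=cv2.convertScaleAbs(cv2.resize(c[105:255,210:410,::-1],None,fx=4,fy=4,interpolation=cv2.INTER_CUBIC),alpha=1.6,beta=10)
cv2.imwrite('pics/f2.png',a); print(s['tcp_pos'])
E
```

```text
time_s: 14.62
tcp_pos: [0.5506, 0.0695, 0.2025]
wrist_force: [-0.9, -0.5, 0.8]
grasp_force: 0.0
time_s: 15.62
tcp_pos: [0.4546, 0.3172, 0.1978]
wrist_force: [1.1, -0.3, -0.6]
grasp_force: 0.0
[0.45455485 0.3172148  0.19777634]
```

View pics/e.png

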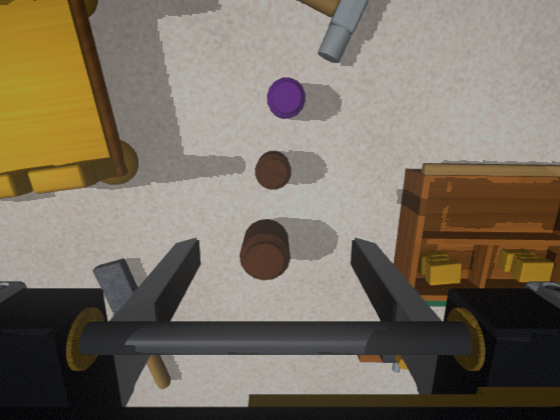

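View pics/f2.png

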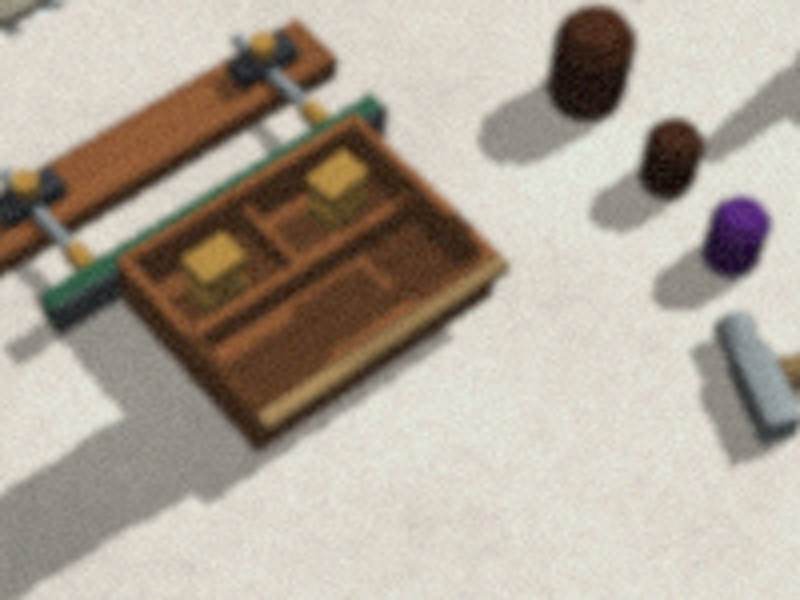

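The wrist view shows the small dark foot at (273,170), with the purple one at (286,98) and the big one at (265,250). The scene view shows the tray resting flush on the bar with its top corners at (120,262), (357,115), (508,264) and (263,420).

```bash
python3 - <<'E'
from h import *
s=env.read_state(); R=np.array(s['ee_rot']);t=np.array(s['tcp_pos'])
w=cv2.imread('pics/e.png').astype(int)
m=np.zeros(w.shape[:2],np.uint8); r=w[140:205,240:310]
m[140:205,240:310]=((r[:,:,2]-r[:,:,0]>15)&(r.sum(2)<260))*255
n,l,st,ce=cv2.connectedComponentsWithStats(m);i=1+st[1:,4].argmax();print(st[i],ce[i])
f=atz('wrist',tuple(ce[i]),.03,s);print('foot',f,'tool',R.T@(f-t))
P=lambda u,v,z: atz('scene',(u/4+210-.375,v/4+105-.375),z)
a,b,c,d=P(120,262,.05),P(357,115,.05),P(508,262,.05),P(261,420,.05)
ang=lambda v:np.degrees(np.arctan2(v[1],v[0]))
print(a,b,c,d,ang(b-a)-90,ang(c-d)-90,np.linalg.norm(c-b))
yaw=np.radians(6.9);ux=np.array([np.cos(yaw),np.sin(yaw),0])
print('from lip',(c+d)/2-.0535*ux,'from front',(a+b)/2+.1085*ux, 'wrist lip corner',atz('wrist',(423,164),.05,s))
E
```

```text
[ 255  152   36   37 1001] [272.5974026  170.75924076]
foot [0.48208551 0.32050849 0.03      ] tool [ 0.02730151 -0.00070746  0.16827118]
[ 0.374071   -0.05134587  0.05      ] [0.35160609 0.14630746 0.05      ] [0.50754311 0.16255372 0.05      ] [ 0.52488308 -0.03575508  0.05      ] 6.484305415503215 4.997188597572261 0.15678104079317923
from lip [0.46310058 0.056972   0.05      ] from front [0.47055272 0.06051564 0.05      ] wrist lip corner [0.51085123 0.16376748 0.05      ]
```

```bash
python3 -m handwheel '[[-1,[0.027,-0.001,0],0],[-1,[0,0,0.03],0],[-1,[0,0,0.03],0],[-1,[0,0,0.03],0],[-1,[0,0,0.03],0],[-1,[0,0,0.03],0],[-1,[0,0,0.02],0],[-1,[0,0,0.015],0]]'|grep -E 'force|tcp|time';python3 -m handwheel '[[1,[0,0,0],0],[1,[0,0,0],0],[1,[0,0,0],0],[1,[0,0,0],0],[1,[0,0,0],0],[1,[0,0,0],0],[1,[0,0,0],0],[1,[0,0,0],0]]' 12|grep -E 'force|tcp|time|grip'
```

```text
time_s: 16.73
tcp_pos: [0.482, 0.3209, 0.0129]
wrist_force: [-0.2, -1.0, 0.5]
grasp_force: 0.0
time_s: 17.73
tcp_pos: [0.4818, 0.3224, 0.0141]
wrist_force: [-0.4, 0.9, 2.6]
grip_width: 0.0395
grasp_force: 12.0
```

```bash
python3 -m handwheel '[[1,[0,0,-0.03],0],[1,[0,0,-0.04],0],[1,[0,0,-0.04],0],[1,[0,0,0],0]]'|grep -E 'force|tcp|grip';python3 -m handwheel '[[1,[-0.0067,0.037,0],0],[1,[-0.0067,0.037,0],0],[1,[-0.0067,0.037,0],0],[1,[-0.0067,0.037,0],0],[1,[-0.0067,0.037,0],0],[1,[-0.0067,0.037,0],0],[1,[-0.0067,0.037,0],0],[1,[0,0,0],0]]'|grep -E 'force|tcp|time|grip'
python3 -m handwheel '[[1,[0,0,0],0],[1,[0,0,0],0]]'|grep -E 'force|tcp|grip'
python3 - <<'E'
from h import *
c=snap('scene','g.png'); w=snap('wrist','g2.png')
a=cv2.convertScaleAbs(c[85:265,190:430,::-1],alpha=1.5); a=cv2.resize(a,(400,300)); b=cv2.resize(w[:,:,::-1],(400,300))
cv2.imwrite('pics/g3.png',np.hstack([a,b]))
E
```

```text
tcp_pos: [0.4839, 0.3233, 0.127]
wrist_force: [-0.2, 0.0, 0.5]
grip_width: 0.0393
grasp_force: 12.0
time_s: 19.23
tcp_pos: [0.465, 0.0577, 0.1225]
wrist_force: [0.2, 0.5, -0.9]
grip_width: 0.0393
grasp_force: 12.0
tcp_pos: [0.4661, 0.0604, 0.1235]
wrist_force: [0.1, -0.2, -1.8]
grip_width: 0.0393
grasp_force: 12.0
```

View pics/g3.png

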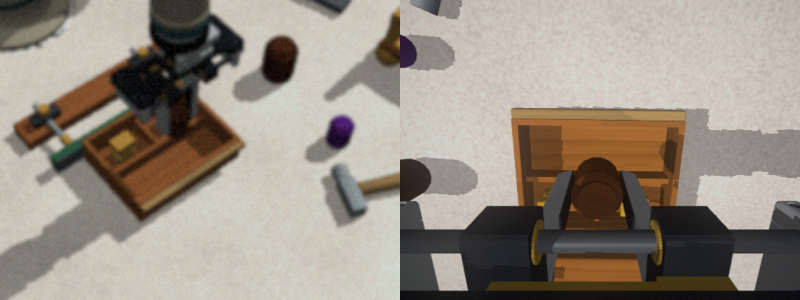

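The foot is held above the tray, and in the wrist panel the lip's outer corners are at (512,108) and (686,112). I'll check the offset to the bay from these.

```bash
python3 - <<'E'
from h import *
s=env.read_state(); R=np.array(s['ee_rot']);t=np.array(s['tcp_pos'])
for p in((157,151),(400,157)): print(R.T@(atz('wrist',p,.05,s)-t))
print(t)
E
```

```text
[ 0.05757473 -0.0931826   0.0737296 ]
[0.05248585 0.10340471 0.07369779]
[0.46626824 0.06038337 0.12372919]
```

The alignment is within 2 mm, so I'll lower.

```bash
python3 -m handwheel '[[1,[0.001,0,0.025],0],[1,[0,0,0.025],0],[1,[0,0,0.025],0],[1,[0,0,0.015],0],[1,[0,0,0.006],0],[1,[0,0,0.002],0],[1,[0,0,0],0]]'|grep -E 'force|tcp|grip'; python3 -m handwheel '[[1,[0,0,0.001],0],[1,[0,0,0.001],0],[1,[0,0,0],0]]'|grep -E 'force|tcp|grip'
```

```text
tcp_pos: [0.4678, 0.0598, 0.0264]
wrist_force: [0.2, 0.2, 0.2]
grip_width: 0.0394
grasp_force: 12.0
tcp_pos: [0.4673, 0.0596, 0.024]
wrist_force: [0.2, -0.5, -0.1]
grip_width: 0.0391
grasp_force: 12.0
```

```bash
python3 -m handwheel '[[1,[0,0,0.001],0],[1,[0,0,0.001],0],[1,[0,0,0],0]]'|grep -E 'force|tcp|grip'; python3 -m handwheel '[[1,[0,0,0.001],0],[1,[0,0,0],0]]'|grep -E 'force|tcp|grip'
```

```text
tcp_pos: [0.4672, 0.0596, 0.0218]
wrist_force: [-0.1, -0.6, -0.8]
grip_width: 0.0392
grasp_force: 12.0
tcp_pos: [0.4674, 0.0596, 0.0211]
wrist_force: [-0.8, -0.5, 1.0]
grip_width: 0.0393
grasp_force: 12.0
```

```bash
python3 -m handwheel '[[0,[0,0,0],0],[-0.3,[0,0,0],0],[-0.3,[0,0,0],0],[-0.3,[0,0,0],0]]'|grep -E 'force|tcp|grip'; python3 -m handwheel '[[-0.3,[0,0,-0.015],0],[-0.3,[0,0,-0.03],0],[-0.3,[0,0,-0.04],0],[-0.3,[0,0,-0.04],0],[-0.3,[0,-0.05,-0.01],0],[-0.3,[0,-0.05,0],0],[-0.3,[0,-0.05,0],0],[-0.3,[0,0,0],0]]'|grep -E 'force|tcp|grip|time'
python3 - <<'E'
from h import *
c=snap('scene','i.png'); w=snap('side','i2.png')
a=cv2.convertScaleAbs(c[105:255,210:410,::-1],alpha=1.5); b=w[180:360,220:460,::-1]
cv2.imwrite('pics/i3.png',np.hstack([cv2.resize(a,(400,300)),cv2.resize(b,(400,300))]))
E
```

```text
tcp_pos: [0.4673, 0.0596, 0.0209]
wrist_force: [-0.6, 0.8, 0.5]
grip_width: 0.0609
grasp_force: 0.0
time_s: 22.95
tcp_pos: [0.4486, 0.2112, 0.1559]
wrist_force: [0.6, -0.1, -0.3]
grip_width: 0.0609
grasp_force: 0.0
```

View pics/i3.png

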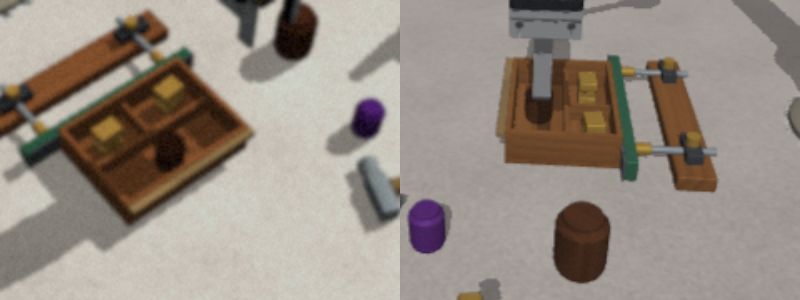

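The pictures show the foot upright in the long bay (left panel, about (169,150)). The tray is flush with the bar, both gilt pieces are in place and the arm is clear.

```bash
python3 -c "
from bench import env
print(env.job_done())"
```

```text
the job is handed in; nothing more can be done
None
```

I handed the job in at about 23 s: the tray was pressed on the bar at about 9 N (my estimate from wrist force and bar travel) and let go resting on it. The last pictures show the foot upright in the long bay and both carved pieces in place; no verdict came back.

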